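# Square a tea-light block into the corner jig

### The arm

A 6-joint arm with a two-finger parallel gripper is mounted at the origin on the work surface; the furniture and walls round the work are solid. World frame = base frame: x ahead of the robot, y to its left, z up, the work surface at z = 0. Lengths are in m, angles in rad, forces in N, time in s.
With the tool pointing down it reaches from about 0.25 to 0.775 m from the base axis. Payload 4 kg.
Tool frame: the origin (TCP) lies on the centre line of the jaws, within the pads' length; the fingertips stand tip_reach ahead of it and the grasp point (between the pads) lies 2 mm behind it (tip_reach is the distance from the TCP to the fingertips, in m); x points along the fingers, y is the direction in which the jaws open and shut, and the axes are right-handed (so a half turn about x gives the same grasp; the last joint's range is limited). The gripper opens to 85 mm and grips with 20 to 120 N. Pads are 22 mm wide; open, the fingers measure 114 mm over their backs; the gripper's body (76 mm by 85 mm) begins 54 mm behind the grasp point. The pads swing forward as they close: fully open they stand 13 mm farther back than shut.
Start: joints at [-1.38, 0.087, 1.371, -0, 1.684, -0.103], TCP at [0.159, -0.526, 0.248] pointing down, gripper open.
Joint ranges: [-3.1, 3.1], [-0.76, 2.03], [0.27, 2.55], [-1.08, 4.22], [0.17, 2.65], [-2.57, 2.57]. Speed limits (rad/s): [2.79, 2.79, 3.14, 3.14, 3.14, 3.14].

### API

Orientations are given as a rotation vector (axis times angle).
In Python, from plant import get_obs, camera, calibration, finish_job, find_in, tip_of, tip_reach gives the robot as it stands.
- The arm moves only by the tool move_arm, never from a script. Its argument "plan" is a list of rows, each a list of 7 numbers: the finger opening in m, from 0 to 0.0854, then the shift along the world's x, y, z in m, then the turn, a rotation vector about the world's x, y, z in rad. In form: [[hand, dx, dy, dz, rx, ry, rz], ...]. A call has exactly 10 rows; each row is the pose to reach, as a shift and turn from the pose commanded when the call began; what a row does not reach only later rows make up. A row lasts 1/12 s, in which the tool goes at most 41.7 mm and 7.16 degrees, less where a joint would pass 70% of its speed; a pose out of reach is approached as far as the arm can. A call with a gripper value outside its range is refused whole. The fingers move at their own pace and stop on an object; the grip force is fixed at half the most. Time passes only in rows, so rows that repeat a pose let the fingers close, or fill a call up. It gives the time, the measured TCP pose, the force and the opening at its end, in the units of the state.
- get_obs(): the state, without advancing time (a new reading comes with each control period).
- camera(name): name is "side" or "top" or "wrist"; returns the picture (480x640x3 uint8, red, green, blue); there is no depth.
- calibration(name): a dict with "mtx" (3x3 intrinsics, pixels), "dist" ([k1, k2, p1, p2, k3] as OpenCV has them; the pictures are not rectified), "T" (4x4, takes a point from camera to world coordinates). Camera axes: x right, y up, looking along -z (the intrinsics and any distortion apply to the point x, -y, -z); pixel columns grow to the right and rows downward; lengths in m; the calibration is good to about 2 mm. A picture is of the moment at which its call begins: read the wrist's pose just before it. calibration takes no time and is no camera call; for the wrist camera it gives the pose at the moment of the call.
- finish_job(): hands the job in, once; it reports no verdict.
Trained networks look in the newest picture that a camera, given by its name, has taken for a name from the list of things; names that differ only in an ending like _2 or _b are one class to them, and where a whole thing is asked for, a point or a joint stands for the part that bears it (a point fixed in the world has none). Each returns a list of dicts, best first, with "p" (0 to 1); they miss things now and then, are a little off and sometimes report something else, mostly with a low value. They report only what shows in the picture. A call takes as long as a camera call. They do not tell look-alikes from the thing itself.
- find_in(camera, target): "uv" ([column, row] in pixels, amid what is visible of it).
- tip_of(camera, target): "uv" ([column, row] in pixels: a listed point, or the origin of a listed thing).
The state is a dict: "t": time; "qpos": joint angles; "dq": joint speeds; "effort": joint torques, N m; "ee_pos": TCP position; "orientation": TCP orientation; "ft_force": force on the tool from outside, world axes, zero at the start; "torque": the same for the moment, N m; "opening": finger opening in m.
Only numpy, scipy, OpenCV 4.12 (cv2) and the standard library are available. Lean on these libraries where they do the work, as an engineer would, in place of code of your own. Each camera call takes 0.05 s, during which the arm holds its last target. There are 200 camera calls.

### The job

Draw the red-handled pin straight up out of the jig's board and park it upright in the notch of the blue bracket on the jig, hanging by its handle, and let go of it. Then set the dark wooden tea-light block flat on the board with its long side along the long fence, and push it into the corner so that it bears flush against both aluminium fences at once. Finish while still holding it there, pressed firmly against both fences, and leave the tea light and the gold walnut on the table where they are.

Things in the scene. Friction and masses are not known exactly. Their poses are not given: they have to be found in the camera images.
- jig: Squaring jig fixed to the table: plywood board 160 (x) x 180 (y) x 18 mm high. Origin: centre of the board's underside. Two aluminium fences stand along its +x and +y edges and meet in the +x +y corner; inner faces at x = +62 and y = +72 mm, tops 32 mm above the table. A 13 mm bore, 15 mm deep, is at x = +35, y = +22 mm. A blue bracket with a notch stands at its -x edge.
- long_fence: Long aluminium fence on the jig, 18 x 180 x 14 mm, along the board's +x edge; origin at the centre of its underside; it runs along the jig's y.
- short_fence: Short aluminium fence on the jig, 132 x 18 x 14 mm, along the board's +y edge; origin at the centre of its underside; it runs along the jig's x.
- seat (a point): Point on the board's top over which the block's centre lies when it is in the corner: jig x = +35, y = +22, z = 18 mm (also the centre of the bore's mouth); its axes are the jig's.
- notch (a point): Point in the notch of the blue bracket, at the bracket's top, 50 mm above the table, where the pin's axis belongs: jig x = -100, y = -40 mm; its axes are the jig's. Bracket: jig x -115 to -80, y -65 to -15 mm, 50 mm high. The notch is 15 mm wide, through the full height, open at the top and to -x, closed at jig x = -90 mm.
- pin: Loose centring pin, 80 mm long, 60 g: steel shank 12 mm in diameter, 44 mm long, under a red round handle 22 mm in diameter, 36 mm high. Origin: centre of the shank's lower end; z points up to the handle. It starts upright in the bore, lower end 3 mm above the table. Parked, the handle's underside rests on the bracket's top and the lower end hangs 6 mm above the table.
- pin_collar (a point): Centre of the underside of the pin's handle, on its axis, 44 mm above its lower end; 47 mm above the table at the start.
- block: Loose dark wooden tea-light block, 54 (x) x 100 (y) x 45 mm high, about 0.17 kg, with a round recess 41 mm wide and 16 mm deep in the middle of its top. Origin: centre of its underside; long axis y. Both ends are alike.
- tea_light: Bystander: tea light in a metal cup, 39 mm wide, 21 mm high; origin at its underside.
- gold_walnut: Bystander: gold-painted walnut, 35 x 51 x 36 mm; origin at its underside.
Things that resemble listed ones, but are neither listed nor needed, are in the scene too. Leave any green, purple or white look-alike of the pin alone.

How it is judged:
By the outcome, as a careful person would: the job done as asked, in the order asked, and still so for the second after the job is handed in, while the arm keeps its last pose, push and grip.
It also fails if it takes over 72 s, if anything falls off the work surface, if the arm or the gripper's body presses on something with over 40 N, if the wrist force passes 120 N, or if a joint passes its speed limit or range.

## Working session

There is one attempt and no reset: what is moved stays moved. The work goes in short steps, Python scripts to look and compute and a tool call to move; the robot and the scene stay as the last step left them, time stands still between calls to the robot, and variables do not carry over. Pictures are saved under pics/ and viewed, on a budget of 14 in all, crops included, one or two more only if the job needs it, and the job is handed in when it is done.

Besides the shell and the picture viewer there is one more tool, called after "Emit:" in YAML: its name, and indented under it one key for each argument. move_arm: Moves the arm, as the interface text tells. Its arguments: {"type":"object","properties":{"plan":{"type":"array","items":{"type":"array","items":{"type":"number"}}}},"required":["plan"]}

```bash
ls; mkdir -p pics; cat > h.py <<'E'
import numpy as np, cv2
from plant import get_obs, camera, calibration, finish_job, find_in, tip_of, tip_reach
from scipy.spatial.transform import Rotation as R
def ray(c,uv):
    T=c["T"]; p=cv2.undistortPoints(np.array([[uv]],float),np.array(c["mtx"]),np.array(c["dist"]))[0,0]
    return T[:3,3], T[:3,:3]@np.array([p[0],-p[1],-1])
def onz(c,uv,z):
    o,d=ray(c,uv); return o+d*(z-o[2])/d[2]
def proj(c,P):
    T=np.array(c["T"]); q=(np.atleast_2d(P)-T[:3,3])@T[:3,:3]; q=q*[1,-1,-1]
    return cv2.projectPoints(q,np.zeros(3),np.zeros(3),np.array(c["mtx"]),np.array(c["dist"]))[0][:,0]
def tri(c1,u1,c2,u2):
    o1,d1=ray(c1,u1);o2,d2=ray(c2,u2)
    A=np.stack([d1,-d2],1);s=np.linalg.lstsq(A,o2-o1,rcond=None)[0]
    a,b=o1+d1*s[0],o2+d2*s[1];return (a+b)/2,np.linalg.norm(a-b)
def save(n,im): cv2.imwrite(f"pics/{n}.png",im[:,:,::-1])
E
python3 - <<'E'
from h import *
np.set_printoptions(precision=4,suppress=True)
o=get_obs();print(o); print(tip_reach if not callable(tip_reach) else tip_reach())
for n in("top","side"):
    im=camera(n);save(n+"0",im);c=calibration(n)
    print(n,c["T"])
    for f,t in[(tip_of,"jig"),(tip_of,"seat"),(tip_of,"notch"),(tip_of,"long_fence"),(tip_of,"short_fence"),(tip_of,"pin"),(tip_of,"pin_collar"),(tip_of,"block"),(find_in,"tea_light"),(find_in,"gold_walnut")]:
        zs={"seat":.018,"notch":.05,"pin_collar":.047,"long_fence":.018,"short_fence":.018}
        r=f(n,t)[:4];print(t,[(round(float(x["p"]),2),np.round(x["uv"],1),onz(c,x["uv"],zs.get(t,0))[:2]) for x in r])
E
```

```text
pics
{'t': 0.0, 'qpos': array([-1.3801,  0.088 ,  1.3723, -0.    ,  1.6836, -0.1031]), 'dq': array([ 0.0006,  0.0005,  0.0008, -0.0002,  0.0002, -0.0003]), 'effort': array([  0.0003, -35.1865, -31.327 ,  -0.0003,   0.0107,  -0.    ]), 'ee_pos': array([ 0.1592, -0.526 ,  0.2471]), 'orientation': array([ 2.0644,  0.3078, -2.0646]), 'ft_force': array([ 0.6226, -0.0247,  0.9194]), 'torque': array([-0.0462, -0.0428, -0.0188]), 'opening': 0.08565934168987348}
0.017
top [[ 0.0023  0.9992 -0.039   0.4694]
 [-0.9996  0.0034  0.0275  0.0732]
 [ 0.0277  0.0389  0.9989  1.1685]
 [ 0.      0.      0.      1.    ]]
jig [(0.9, array([253.1, 224.1]), array([0.5339, 0.1882]))]
seat [(0.84, array([236.5, 206.4]), array([0.5696, 0.2213]))]
notch [(0.82, array([266.3, 274.2]), array([0.4304, 0.1561]))]
long_fence [(0.57, array([246.1, 192.3]), array([0.5991, 0.2016]))]
short_fence [(0.67, array([210.9, 236.1]), array([0.5077, 0.2742]))]
pin [(0.67, array([195.7, 165.8]), array([0.6578, 0.3121])), (0.66, array([231.9, 171.7]), array([0.645 , 0.2344])), (0.62, array([183.5, 190.5]), array([0.6049, 0.3373]
[... 1154 characters left out ...]
5.3]), array([0.5117, 0.2728]))]
pin [(0.84, array([206.9, 341. ]), array([0.6646, 0.2995])), (0.77, array([237.3, 367.4]), array([0.5966, 0.3311])), (0.7, array([286.6, 322.5]), array([0.564 , 0.2209])), (0.65, array([232.4, 313.4]), array([0.6557, 0.231 ]))]
pin_collar [(0.75, array([227.3, 292.3]), array([0.6584, 0.2335])), (0.73, array([233.6, 348.4]), array([0.5945, 0.337 ])), (0.72, array([201.8, 324.9]), array([0.6598, 0.3111])), (0.7, array([284.9, 300. ]), array([0.5654, 0.2198]))]
block [(0.82, array([374.1, 204.3]), array([ 0.5227, -0.1788])), (0.17, array([305.9, 346.1]), array([0.5168, 0.2584]))]
tea_light []
gold_walnut [(0.52, array([304.2, 235.2]), array([ 0.6245, -0.0176]))]
```

View pics/top0.png

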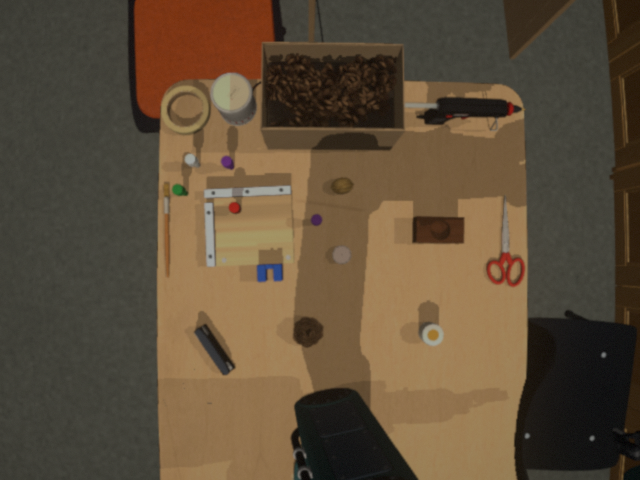

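View pics/side0.png

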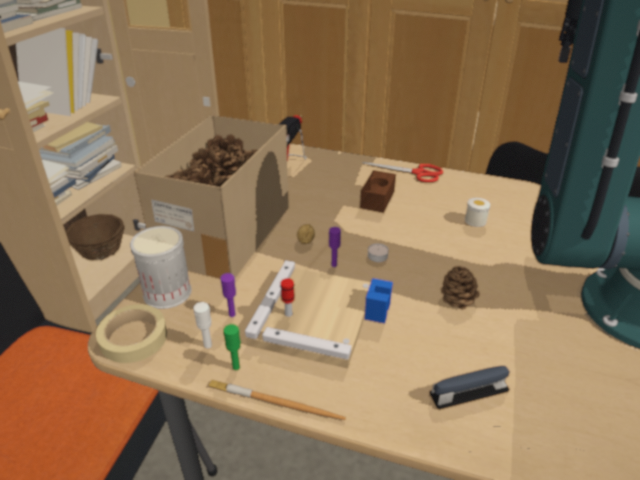

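The pin candidates in the top image are white (191,159), purple (227,162), green (179,189), purple (316,220) and red (234,208). The red one stands in the board, so I choose that one. The block is at (438,230) and the tea light is the grey cup at (342,255).

```bash
python3 - <<'E'
from h import *
np.set_printoptions(precision=4,suppress=True)
o=get_obs();M=R.from_rotvec(o["orientation"]).as_matrix();print(M)
cs={n:calibration(n) for n in("top","side")}
T,S=cs["top"],cs["side"]
for n,a,b in [("seat",(236.5,206.4),(289.3,314)),("notch",(266.3,274.2),(378.2,290)),("lf",(246.1,192.3),(271.9,300.6)),("sf",(210.9,236.1),(305.5,345.3)),("jig",(253.1,224.1),(312.6,314.7)),("block",(437.6,230),(374.1,204.3))]:
    print(n,*tri(T,a,S,b))
# least squares jig pose from top+side
jig={"seat":(35,22,18),"notch":(-100,-40,50),"lf":(71,0,18),"sf":(-4,81,18)}
obs=[("seat",T,(236.5,206.4)),("seat",S,(289.3,314)),("notch",T,(266.3,274.2)),("notch",S,(378.2,290)),("lf",T,(246.1,192.3)),("lf",S,(271.9,300.6)),("sf",T,(210.9,236.1)),("sf",S,(305.5,345.3))]
from scipy.optimize import least_squares
def f(p):
    r=[]
    for n,c,uv in obs:
        j=np.array(jig[n])/1e3;a=p[2];P=[p[0]+np.cos(a)*j[0]-np.sin(a)*j[1],p[1]+np.sin(a)*j[0]+np.cos(a)*j[1],j[2]]
        r+=list(proj(c,P)[0]-uv)
    return r
s=least_squares(f,[.53,.19,0],loss="soft_l1");print(s.x,np.degrees(s.x[2]),s.fun)
im=cv2.imread("pics/top0.png")[150:300,150:350];im2=cv2.imread("pics/side0.png")[260:360,220:400]
cv2.imwrite("pics/crop.png",np.vstack([cv2.resize(im,(600,300)),cv2.resize(im2,(600,300))]))
E
```

```text
[[-0.      0.2895 -0.9572]
 [-0.0001 -0.9572 -0.2895]
 [-1.      0.0001  0.    ]]
seat [0.5647 0.2197 0.0182] 0.01031088334930933
notch [0.4315 0.156  0.0535] 0.002076252650231548
lf [0.5981 0.2011 0.0202] 0.0016628355188424806
sf [0.5093 0.2743 0.0202] 0.0034419407232733454
jig [ 0.5328  0.1881 -0.0024] 0.002427957917210787
block [ 0.5263 -0.2075 -0.0175] 0.0053781475796961286
[0.5269 0.1953 0.0786] 4.50226367468659 [ 0.5966  4.601  -0.5856  0.4963  4.2227  0.0316  2.5172 -1.405   0.3475
  0.7017 -0.1406  0.9028 -0.6946 -4.2633 -3.7535  0.5818]
```

View pics/crop.png

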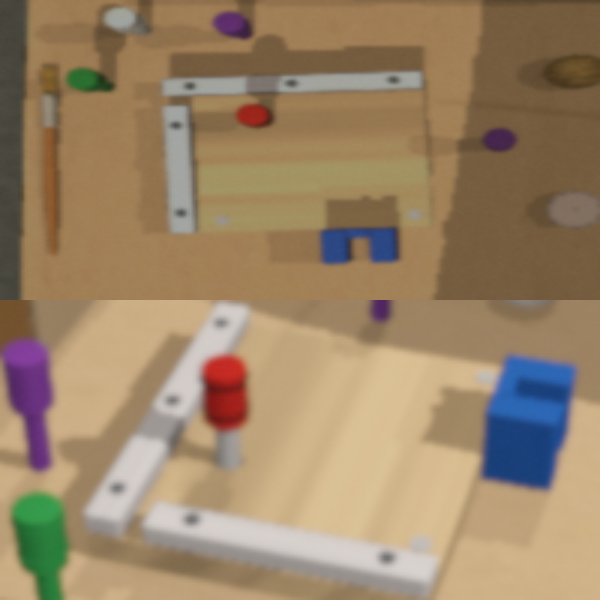

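The crop confirms it: the red-handled pin stands in the board. Moving above it.

Emit:
move_arm:
  plan:
    - [0.05, 0.2, 0.36, 0, 0, 0, -0.12]
    - [0.05, 0.2, 0.36, 0, 0, 0, -0.12]
    - [0.05, 0.2, 0.36, 0, 0, 0, -0.12]
    - [0.05, 0.2, 0.36, 0, 0, 0, -0.12]
    - [0.05, 0.2, 0.36, 0, 0, 0, -0.12]
    - [0.05, 0.2, 0.36, 0, 0, 0, -0.12]
    - [0.05, 0.2, 0.36, 0, 0, 0, -0.12]
    - [0.05, 0.2, 0.36, 0, 0, 0, -0.12]
    - [0.05, 0.2, 0.36, 0, 0, 0, -0.12]
    - [0.05, 0.2, 0.36, 0, 0, 0, -0.12]

```text
t: 1.93
ee_pos: [0.3599, -0.1642, 0.2487]
orientation: [2.132, 0.185, -2.129]
ft_force: [-0.6, 0.0, -0.8]
opening: 0.0499
```

Emit:
move_arm:
  plan:
    - [0.05, 0.2, 0.386, -0.02, 0, 0, -0.12]
    - [0.05, 0.2, 0.386, -0.02, 0, 0, -0.12]
    - [0.05, 0.2, 0.386, -0.02, 0, 0, -0.12]
    - [0.05, 0.2, 0.386, -0.02, 0, 0, -0.12]
    - [0.05, 0.2, 0.386, -0.02, 0, 0, -0.12]
    - [0.05, 0.2, 0.386, -0.02, 0, 0, -0.12]
    - [0.05, 0.2, 0.386, -0.02, 0, 0, -0.12]
    - [0.05, 0.2, 0.386, -0.02, 0, 0, -0.12]
    - [0.05, 0.2, 0.386, -0.02, 0, 0, -0.12]
    - [0.05, 0.2, 0.386, -0.02, 0, 0, -0.12]

```text
t: 2.77
ee_pos: [0.5477, 0.1983, 0.2295]
orientation: [2.194, 0.059, -2.193]
ft_force: [0.9, -1.1, 0.6]
opening: 0.05
```

```bash
cat > look.py <<'E'
from h import *
import sys
np.set_printoptions(precision=4,suppress=True)
def look(name,items):
    o=get_obs();M=R.from_rotvec(o["orientation"]).as_matrix()
    print("t",o["t"],"pos",o["ee_pos"],"jawyaw",np.degrees(np.arctan2(M[1,1],M[0,1])),"open",o["opening"],"f",o["ft_force"])
    c=calibration("wrist");im=camera("wrist");save(name,im)
    print("cam",c["T"][:3,3])
    for f,t,z in items:
        print(t,[(round(float(x["p"]),2),np.round(x["uv"],1),onz(c,x["uv"],z)[:2]) for x in f("wrist",t)[:3]])
E
python3 - <<'E'
from look import *
look("w1",[(tip_of,"seat",.018),(tip_of,"notch",.05),(tip_of,"pin_collar",.047),(tip_of,"pin",.003),(tip_of,"long_fence",.018),(tip_of,"short_fence",.018),(tip_of,"jig",0),(find_in,"pin",.065)])
E
```

```text
t 2.7667 pos [0.5477 0.1983 0.2295] jawyaw -86.89042537436153 open 0.04997970799137698 f [ 0.9259 -1.0931  0.632 ]
cam [0.6306 0.2027 0.354 ]
seat [(0.94, array([305.6, 195.6]), array([0.5618, 0.2198]))]
notch [(0.92, array([363.1, 324.9]), array([0.4337, 0.1527]))]
pin_collar [(0.91, array([204.9,  82.9]), array([0.661 , 0.3079])), (0.84, array([304.6, 201.1]), array([0.5625, 0.2191])), (0.65, array([471.6, 231.4]), array([0.5419, 0.0561]))]
pin [(0.93, array([304.8, 194.3]), array([0.5601, 0.2215])), (0.86, array([447.5, 219.7]), array([0.5409, 0.0646])), (0.72, array([218.2,  91.5]), array([0.6579, 0.3101]))]
long_fence [(0.79, array([327.9, 155.2]), array([0.6032, 0.1995]))]
short_fence [(0.97, array([252.4, 239.2]), array([0.5119, 0.2747]))]
jig [(0.88, array([325.6, 225.7]), array([0.5257, 0.1975]))]
pin [(0.93, array([286.2,  90.8]), array([0.656 , 0.2362])), (0.9, array([175.1, 159. ]), array([0.5976, 0.3305])), (0.88, array([303.8, 203.1]), array([0.5647, 0.2188]))]
```

View pics/w1.png

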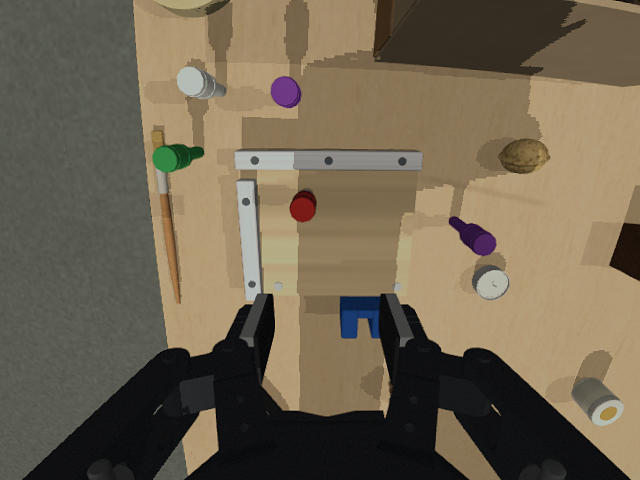

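Wrist view: the red pin is at (303,206) in the board, the fences at (328,160) and (249,240), and the blue bracket's notch at (363,325). I'll get the jig's yaw and position from the fences and then descend.

```bash
cat >> look.py <<'E'
def fences(c,im,z=.032):
    g=im.astype(int);sat=g.max(2)-g.min(2)
    m=((sat<32)&(g.min(2)>95)).astype(np.uint8)
    m=cv2.morphologyEx(m,cv2.MORPH_CLOSE,np.ones((9,9)))
    for k in cv2.findContours(m,cv2.RETR_EXTERNAL,cv2.CHAIN_APPROX_NONE)[0]:
        if cv2.contourArea(k)<700: continue
        P=np.array([onz(c,p[0],z)[:2] for p in k.astype(float)])
        (x,y),(w,h),a=cv2.minAreaRect((P*1000).astype(np.float32))
        L=cv2.boxPoints(((x,y),(w,h),a));e=max([L[1]-L[0],L[2]-L[1]],key=np.linalg.norm)
        print("rect",round(x,1),round(y,1),"size",round(w,1),round(h,1),"dir",round(np.degrees(np.arctan2(e[1],e[0]))%180,2))
def jigfit(c,pts):
    jig={"seat":(35,22,18),"notch":(-100,-40,50),"lf":(71,0,18),"sf":(-4,81,18),"jig":(0,0,0),"collar":(35,22,47)}
    from scipy.optimize import least_squares
    def P(p,j):
        j=np.array(j)/1e3;a=p[2];return [p[0]+np.cos(a)*j[0]-np.sin(a)*j[1],p[1]+np.sin(a)*j[0]+np.cos(a)*j[1],j[2]]
    s=least_squares(lambda p:np.concatenate([proj(c,P(p,jig[n]))[0]-uv for n,uv in pts]),[.53,.19,0.03],loss="soft_l1")
    print("jig",s.x,"deg",np.degrees(s.x[2]),"seat",P(s.x,jig["seat"]),"notch",P(s.x,jig["notch"]),"res",s.fun.round(1))
E
python3 - <<'E'
from look import *
c=calibration("wrist");fences(c,cv2.imread("pics/w1.png")[:,:,::-1])
jigfit(c,[("seat",(305.6,195.6)),("notch",(363.1,324.9)),("lf",(327.9,155.2)),("sf",(252.4,239.2)),("jig",(325.6,225.7)),("collar",(304.6,201.1))])
E
```

```text
rect 477.4 9.6 size 35.0 37.4 dir 92.62
rect 511.1 272.1 size 130.7 17.7 dir 2.74
rect 599.2 195.6 size 17.3 178.9 dir 92.69
rect 660.4 313.8 size 45.1 25.7 dir 66.28
jig [0.5275 0.1925 0.048 ] deg 2.7473700868096973 seat [np.float64(0.561446793164009), np.float64(0.21618840587968774), np.float64(0.018)] notch [np.float64(0.42957376523250196), np.float64(0.14778881155211904), np.float64(0.05)] res [ 0.2 -0.3  1.3  2.4 -0.3  4.2 -1.8 -7.6  1.5 -2.2 -0.6  0.3]
```

```bash
cat >> look.py <<'E'
def blobs(c,im,zred,zblue):
    h=cv2.cvtColor(np.ascontiguousarray(im),cv2.COLOR_RGB2HSV);H,S,V=h[...,0],h[...,1],h[...,2]
    for n,m,z in(("red",((H<6)|(H>174))&(S>170)&(V>60),zred),("blue",(H>100)&(H<125)&(S>170)&(V>40),zblue)):
        for k in cv2.findContours(m.astype(np.uint8),cv2.RETR_EXTERNAL,cv2.CHAIN_APPROX_NONE)[0]:
            if cv2.contourArea(k)<250: continue
            b=cv2.boundingRect(k);print(n,"bbox",b)
            for zz in z: print("  z",zz,"corners",onz(c,(b[0],b[1]),zz)[:2],onz(c,(b[0]+b[2]-1,b[1]+b[3]-1),zz)[:2],"rect",cv2.minAreaRect(np.array([onz(c,p[0],zz)[:2]*1000 for p in k.astype(float)],np.float32)))
E
python3 - <<'E'
from look import *
blobs(calibration("wrist"),cv2.imread("pics/w1.png")[:,:,::-1],(.083,.047),(.05,))
E
```

```text
red bbox (290, 192, 26, 30)
  z 0.083 corners [0.5767 0.2259] [0.5531 0.2044] rect ((564.9462280273438, 215.49105834960938), (20.442588806152344, 24.94072723388672), 87.33124542236328)
  z 0.047 corners [0.5697 0.2295] [0.543  0.2051] rect ((556.3639526367188, 217.68460083007812), (23.147335052490234, 28.240612030029297), 87.33120727539062)
blue bbox (340, 297, 40, 41)
  z 0.05 corners [0.4645 0.1761] [0.4182 0.1309] rect ((441.3350830078125, 153.4817352294922), (49.27170944213867, 42.013450622558594), 3.8360819816589355)
```

Emit:
move_arm:
  plan:
    - [0.05, 0.012, 0.013, -0.04, 0, 0, 0]
    - [0.05, 0.012, 0.013, -0.08, 0, 0, 0]
    - [0.05, 0.012, 0.013, -0.1, 0, 0, 0]
    - [0.05, 0.012, 0.013, -0.1, 0, 0, 0]
    - [0.05, 0.012, 0.013, -0.1, 0, 0, 0]
    - [0.05, 0.012, 0.013, -0.1, 0, 0, 0]
    - [0.05, 0.012, 0.013, -0.1, 0, 0, 0]
    - [0.05, 0.012, 0.013, -0.1, 0, 0, 0]
    - [0.05, 0.012, 0.013, -0.1, 0, 0, 0]
    - [0.05, 0.012, 0.013, -0.1, 0, 0, 0]

```text
t: 4.05
ee_pos: [0.5597, 0.2093, 0.131]
orientation: [2.197, 0.06, -2.192]
ft_force: [0.1, -0.3, -0.2]
opening: 0.05
```

```bash
python3 - <<'E'
from look import *
look("w2",[(tip_of,"seat",.018),(tip_of,"pin_collar",.047)])
c=calibration("wrist");im=cv2.imread("pics/w2.png")[:,:,::-1];fences(c,im);blobs(c,im,(.083,),(.05,))
E
```

```text
t 4.05 pos [0.5597 0.2093 0.131 ] jawyaw -86.91903460762265 open 0.04995624654324149 f [ 0.0561 -0.3298 -0.2141]
cam [0.6424 0.2135 0.2557]
seat [(0.58, array([313.6, 240.4]), array([0.5605, 0.2186]))]
pin_collar [(0.79, array([312.4, 252.6]), array([0.5619, 0.2184])), (0.77, array([535.1, 288.2]), array([0.5431, 0.0591])), (0.74, array([167.1,  88.8]), array([0.6596, 0.3079]))]
rect 482.9 18.7 size 35.2 35.8 dir 95.25
rect 532.9 272.7 size 88.2 23.7 dir 2.78
rect 599.6 199.2 size 17.4 177.0 dir 92.72
rect 661.5 319.3 size 53.0 27.2 dir 85.96
red bbox (291, 253, 37, 37)
  z 0.083 corners [0.5748 0.2292] [0.5539 0.2082] rect ((564.52001953125, 218.99533081054688), (20.128358840942383, 21.956972122192383), 80.5791244506836)
blue bbox (355, 364, 38, 47)
  z 0.05 corners [0.4754 0.1828] [0.4314 0.1493] rect ((453.6161804199219, 166.52389526367188), (46.24851989746094, 28.75713539123535), 4.961187362670898)
```

Emit:
move_arm:
  plan:
    - [0.05, 0.0035, 0.0098, -0.02, 0, 0, -0.006]
    - [0.05, 0.0035, 0.0098, -0.04, 0, 0, -0.006]
    - [0.05, 0.0035, 0.0098, -0.064, 0, 0, -0.006]
    - [0.05, 0.0035, 0.0098, -0.064, 0, 0, -0.006]
    - [0.05, 0.0035, 0.0098, -0.064, 0, 0, -0.006]
    - [0.015, 0.0035, 0.0098, -0.064, 0, 0, -0.006]
    - [0.015, 0.0035, 0.0098, -0.064, 0, 0, -0.006]
    - [0.015, 0.0035, 0.0098, -0.064, 0, 0, -0.006]
    - [0.015, 0.0035, 0.0098, -0.064, 0, 0, -0.006]
    - [0.015, 0.0035, 0.0098, -0.064, 0, 0, -0.006]

```text
t: 5.03
ee_pos: [0.5641, 0.2193, 0.068]
orientation: [2.202, 0.054, -2.193]
ft_force: [0.1, -0.2, 5.8]
opening: 0.0202
```

```bash
python3 - <<'E'
from look import *
look("w3",[(tip_of,"pin_collar",.047)])
o=get_obs();print(o["torque"])
E
```

```text
t 5.0333 pos [0.5641 0.2193 0.068 ] jawyaw -87.26405040627898 open 0.020157825122343306 f [ 0.0702 -0.2021  5.8267]
cam [0.6465 0.2229 0.1928]
pin_collar [(0.84, array([124.1,  88.2]), array([0.6592, 0.3074])), (0.75, array([612.9, 348.4]), array([0.5416, 0.0592])), (0.74, array([ 91. , 222.7]), array([0.6003, 0.3311]))]
[-0.0097  0.0069 -0.0309]
```

View pics/w3.png

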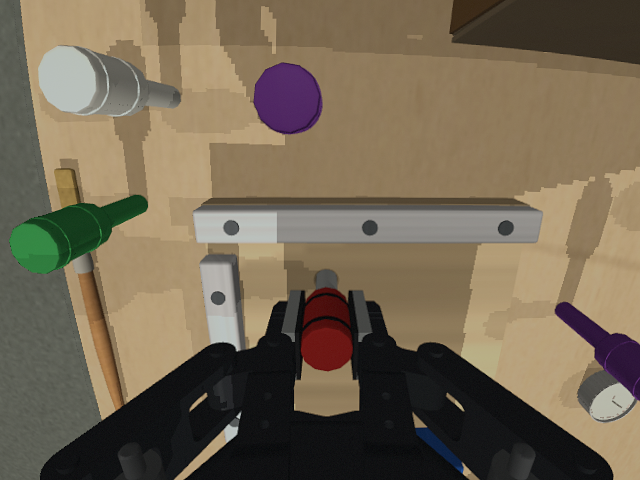

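The pads close on the red handle at (327,330), so I'm drawing it straight up.

Emit:
move_arm:
  plan:
    - [0.015, 0, 0, 0.006, 0, 0, 0]
    - [0.015, 0, 0, 0.012, 0, 0, 0]
    - [0.015, 0, 0, 0.018, 0, 0, 0]
    - [0.015, 0, 0, 0.024, 0, 0, 0]
    - [0.015, 0, 0, 0.03, 0, 0, 0]
    - [0.015, 0, 0, 0.04, 0, 0, 0]
    - [0.015, 0, 0, 0.05, 0, 0, 0]
    - [0.015, 0, 0, 0.065, 0, 0, 0]
    - [0.015, 0, 0, 0.065, 0, 0, 0]
    - [0.015, 0, 0, 0.065, 0, 0, 0]

```text
t: 5.97
ee_pos: [0.5635, 0.2192, 0.1324]
orientation: [2.201, 0.053, -2.194]
ft_force: [-0.3, 0.9, -0.5]
opening: 0.0203
```

Emit:
move_arm:
  plan:
    - [0.015, -0.0219, -0.0113, 0, 0, 0, 0]
    - [0.015, -0.0439, -0.0227, 0, 0, 0, 0]
    - [0.015, -0.0658, -0.0341, 0, 0, 0, 0]
    - [0.015, -0.0878, -0.0455, 0, 0, 0, 0]
    - [0.015, -0.1097, -0.0569, 0, 0, 0, 0]
    - [0.015, -0.1319, -0.0683, 0, 0, 0, 0]
    - [0.015, -0.1319, -0.0683, 0, 0, 0, 0]
    - [0.015, -0.1319, -0.0683, 0, 0, 0, 0]
    - [0.015, -0.1319, -0.0683, 0, 0, 0, 0]
    - [0.015, -0.1319, -0.0683, 0, 0, 0, 0]

```text
t: 6.8
ee_pos: [0.4316, 0.151, 0.1306]
orientation: [2.198, 0.053, -2.197]
ft_force: [-0.1, -0.1, -0.6]
opening: 0.0204
```

```bash
python3 - <<'E'
from look import *
look("w4",[(tip_of,"notch",.05),(tip_of,"pin",.06)])
s=camera("side");c=calibration("side")
print([(r["p"],r["uv"]) for t in("notch","pin","pin_collar") for r in tip_of("side",t)[:5]])
print(proj(c,[.4310,.1523,.05]))
t=camera("top")
a=cv2.resize(s[230:330,330:430],(480,480),interpolation=cv2.INTER_CUBIC)
b=cv2.resize(cv2.imread("pics/w4.png")[:,:,::-1][200:480,160:480],(320,280))
b=np.vstack([b,np.zeros((200,320,3),np.uint8)]);b[290:470,60:260]=cv2.resize(t[240:285,240:290],(200,180))
save("m4",np.hstack([a,b]))
E
```

```text
t 6.8 pos [0.4316 0.151  0.1306] jawyaw -87.2550562759229 open 0.02036969890971873 f [-0.0772 -0.1163 -0.6116]
cam [0.5145 0.1547 0.2551]
notch [(0.74, array([323.4, 262.5]), array([0.4282, 0.1524]))]
pin [(0.9, array([325.6, 269.3]), array([0.4278, 0.1509])), (0.55, array([459.2,  97.8]), array([0.5335, 0.0826]))]
[(0.8, [379.6, 287.2]), (0.9, [209.0, 343.5]), (0.89, [229.6, 311.1]), (0.74, [332.5, 267.8]), (0.66, [237.3, 366.3]), (0.55, [381.4, 284.4]), (0.88, [231.3, 349.5]), (0.8, [228.2, 296.5]), (0.78, [333.8, 247.4]), (0.67, [203.6, 323.2]), (0.66, [383.5, 259.3])]
[[379.5842 290.3524]]
```

View pics/m4.png

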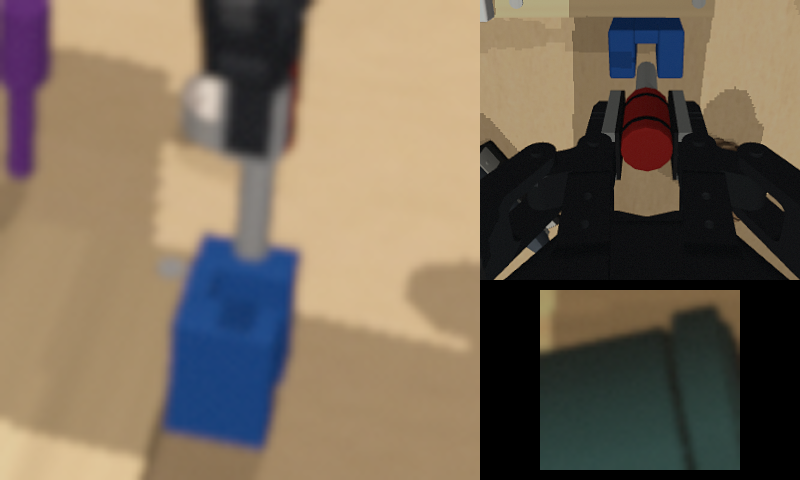

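The side view shows the pin hanging over the blue bracket. In the wrist crop the shank tip (646,65) is centred on the notch, whose edges at 609 and 684 centre on 646. Lowering it and watching the force.

Emit:
move_arm:
  plan:
    - [0.015, 0, 0, -0.008, 0, 0, 0]
    - [0.015, 0, 0, -0.016, 0, 0, 0]
    - [0.015, 0, 0, -0.022, 0, 0, 0]
    - [0.015, 0, 0, -0.026, 0, 0, 0]
    - [0.015, 0, 0, -0.029, 0, 0, 0]
    - [0.015, 0, 0, -0.03, 0, 0, 0]
    - [0.015, 0, 0, -0.03, 0, 0, 0]
    - [0.015, 0, 0, -0.03, 0, 0, 0]
    - [0.015, 0, 0, -0.03, 0, 0, 0]
    - [0.015, 0, 0, -0.03, 0, 0, 0]

```text
t: 8.03
ee_pos: [0.431, 0.1507, 0.101]
orientation: [2.198, 0.053, -2.196]
ft_force: [-0.3, -0.3, -0.5]
opening: 0.0208
```

Emit:
move_arm:
  plan:
    - [0.015, 0, 0, -0.008, 0, 0, 0]
    - [0.015, 0, 0, -0.014, 0, 0, 0]
    - [0.015, 0, 0, -0.02, 0, 0, 0]
    - [0.015, 0, 0, -0.024, 0, 0, 0]
    - [0.015, 0, 0, -0.027, 0, 0, 0]
    - [0.015, 0, 0, -0.028, 0, 0, 0]
    - [0.015, 0, 0, -0.029, 0, 0, 0]
    - [0.015, 0, 0, -0.029, 0, 0, 0]
    - [0.015, 0, 0, -0.029, 0, 0, 0]
    - [0.015, 0, 0, -0.029, 0, 0, 0]

```text
t: 8.87
ee_pos: [0.431, 0.1507, 0.0719]
orientation: [2.198, 0.053, -2.197]
ft_force: [0.8, 0.0, -0.4]
opening: 0.0206
```

```bash
python3 - <<'E'
from look import *
look("w5",[(tip_of,"notch",.05),(tip_of,"pin_collar",.05)]);print(get_obs()["torque"])
E
```

```text
t 8.8667 pos [0.431  0.1507 0.0719] jawyaw -87.26385834206184 open 0.020622220586893492 f [ 0.7964  0.009  -0.4204]
cam [0.5139 0.1544 0.1964]
notch []
pin_collar [(0.87, array([323.8, 305.3]), array([0.4294, 0.1516])), (0.68, array([553.7,  82.2]), array([0.5376, 0.0609]))]
[ 0.0352 -0.0057  0.0279]
```

Emit:
move_arm:
  plan:
    - [0.015, 0, 0, -0.001, 0, 0, 0]
    - [0.015, 0, 0, -0.001, 0, 0, 0]
    - [0.015, 0, 0, -0.001, 0, 0, 0]
    - [0.028, 0, 0, -0.001, 0, 0, 0]
    - [0.045, 0, 0, -0.001, 0, 0, 0]
    - [0.05, 0, 0, -0.001, 0, 0, 0]
    - [0.05, 0, 0, -0.001, 0, 0, 0]
    - [0.05, 0, 0, 0.0, 0, 0, 0]
    - [0.05, 0, 0, 0.015, 0, 0, 0]
    - [0.05, 0, 0, 0.03, 0, 0, 0]

```text
t: 9.85
ee_pos: [0.4298, 0.1504, 0.1008]
orientation: [2.194, 0.052, -2.2]
ft_force: [1.0, 0.7, -0.0]
opening: 0.0501
```

Emit:
move_arm:
  plan:
    - [0.05, 0, 0, 0.03, 0, 0, 0]
    - [0.05, 0, 0, 0.06, 0, 0, 0]
    - [0.05, 0, 0, 0.1, 0, 0, 0]
    - [0.08, 0.03, -0.03, 0.12, 0, 0, 0.12]
    - [0.08, 0.05, -0.06, 0.12, 0, 0, 0.24]
    - [0.08, 0.06, -0.1, 0.12, 0, 0, 0.36]
    - [0.08, 0.07, -0.14, 0.12, 0, 0, 0.48]
    - [0.08, 0.08, -0.18, 0.12, 0, 0, 0.6]
    - [0.08, 0.09, -0.22, 0.12, 0, 0, 0.72]
    - [0.08, 0.093, -0.26, 0.12, 0, 0, 0.84]

```text
t: 10.68
ee_pos: [0.5219, -0.091, 0.2215]
orientation: [1.719, 0.775, -1.718]
ft_force: [0.4, 0.6, 0.1]
opening: 0.0803
```

Emit:
move_arm:
  plan:
    - [0.085, 0, -0.04, 0, 0, 0, 0.12]
    - [0.085, 0, -0.08, 0, 0, 0, 0.24]
    - [0.085, 0, -0.1, 0, 0, 0, 0.36]
    - [0.085, 0, -0.1, 0, 0, 0, 0.48]
    - [0.085, 0, -0.1, 0, 0, 0, 0.6]
    - [0.085, 0, -0.1, 0, 0, 0, 0.68]
    - [0.085, 0, -0.1, 0, 0, 0, 0.68]
    - [0.085, 0, -0.1, 0, 0, 0, 0.68]
    - [0.085, 0, -0.1, 0, 0, 0, 0.68]
    - [0.085, 0, -0.1, 0, 0, 0, 0.68]

```text
t: 11.52
ee_pos: [0.5214, -0.189, 0.2216]
orientation: [1.246, 1.185, -1.246]
ft_force: [0.8, -0.1, -0.6]
opening: 0.085
```

```bash
python3 - <<'E'
from look import *
look("w6",[(tip_of,"block",0.0)])
s=camera("side");t=camera("top");ct=calibration("top");print([(r["p"],r["uv"],onz(ct,r["uv"],0)) for r in tip_of("top","block")])
a=cv2.resize(s[230:330,330:430],(400,400),interpolation=cv2.INTER_CUBIC)
b=cv2.resize(cv2.imread("pics/w6.png")[:,:,::-1],(400,300));b=np.vstack([b,np.zeros((100,400,3),np.uint8)])
save("m6",np.hstack([a,b]))
E
```

```text
t 11.5167 pos [ 0.5214 -0.189   0.2216] jawyaw -2.852880225824917 open 0.08502174186516763 f [ 0.7989 -0.0621 -0.6088]
cam [ 0.5254 -0.1061  0.3461]
block [(0.65, array([329.1, 217.7]), array([ 0.524 , -0.2001]))]
[(0.86, [433.6, 231.3], array([ 0.5201, -0.1952,  0.    ]))]
```

View pics/m6.png

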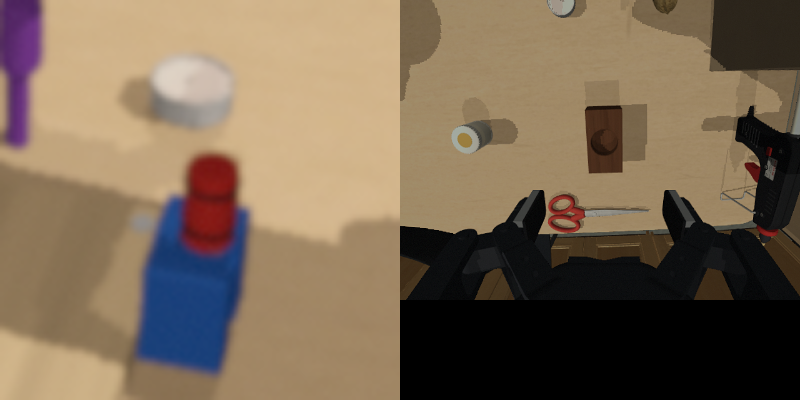

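The side view shows the red pin hanging upright in the notch, handle on the bracket. The block is in the wrist view at about (603,140) of the montage. Next, its top face.

```bash
cat >> look.py <<'E'
def block(c,im,z=.045,box=None):
    g=im.astype(int);m=((g[...,0]<110)&(g[...,0]>g[...,2]*1.6)&(g[...,0]>25)).astype(np.uint8)
    if box: k=np.zeros_like(m);k[box[1]:box[3],box[0]:box[2]]=1;m*=k
    m=cv2.morphologyEx(m,cv2.MORPH_OPEN,np.ones((3,3)))
    for k in cv2.findContours(m,cv2.RETR_EXTERNAL,cv2.CHAIN_APPROX_NONE)[0]:
        if cv2.contourArea(k)<2000: continue
        P=np.array([onz(c,p[0],z)[:2]*1000 for p in k.astype(float)],np.float32)
        print("px",cv2.boundingRect(k),"rect",cv2.minAreaRect(P))
E
python3 - <<'E'
from look import *
c=calibration("wrist");im=cv2.imread("pics/w6.png")[:,:,::-1];block(c,im,box=(280,150,370,290))
print(im[250,310],im[265,345],im[250,380],im[180,310],im[172,310])
E
```

```text
px (296, 169, 61, 108) rect ((522.0950317382812, -195.1987762451172), (104.5848159790039, 53.8502197265625), 89.16336822509766)
[76 46 29] [74 46 31] [120 100  73] [72 44 27] [31 16  8]
```

Emit:
move_arm:
  plan:
    - [0.085, 0.0006, -0.0085, -0.04, 0, 0, 0.03]
    - [0.085, 0.0006, -0.0085, -0.08, 0, 0, 0.03]
    - [0.085, 0.0006, -0.0085, -0.11, 0, 0, 0.03]
    - [0.085, 0.0006, -0.0085, -0.13, 0, 0, 0.03]
    - [0.085, 0.0006, -0.0085, -0.15, 0, 0, 0.03]
    - [0.085, 0.0006, -0.0085, -0.165, 0, 0, 0.03]
    - [0.085, 0.0006, -0.0085, -0.18, 0, 0, 0.03]
    - [0.085, 0.0006, -0.0085, -0.1845, 0, 0, 0.03]
    - [0.085, 0.0006, -0.0085, -0.1845, 0, 0, 0.03]
    - [0.085, 0.0006, -0.0085, -0.1845, 0, 0, 0.03]

```text
t: 12.6
ee_pos: [0.5222, -0.1978, 0.0375]
orientation: [1.223, 1.2, -1.223]
ft_force: [0.0, -0.2, 0.8]
opening: 0.085
```

Emit:
move_arm:
  plan:
    - [0.07, 0, 0, 0, 0, 0, 0]
    - [0.06, 0, 0, 0, 0, 0, 0]
    - [0.045, 0, 0, 0, 0, 0, 0]
    - [0.045, 0, 0, 0, 0, 0, 0]
    - [0.045, 0, 0, 0, 0, 0, 0]
    - [0.045, 0, 0, 0, 0, 0, 0]
    - [0.045, 0, 0, 0, 0, 0, 0]
    - [0.045, 0, 0, 0.005, 0, 0, 0]
    - [0.045, 0, 0, 0.03, 0, 0, 0]
    - [0.045, 0, 0, 0.06, 0, 0, 0]

```text
t: 13.43
ee_pos: [0.5192, -0.1963, 0.0939]
orientation: [1.222, 1.209, -1.227]
ft_force: [0.2, 0.3, -1.5]
opening: 0.0528
```

```bash
python3 - <<'E'
from look import *
look("w7",[(tip_of,"block",0.06)])
E
```

```text
t 13.4333 pos [ 0.5192 -0.1963  0.0939] jawyaw -1.0871073497082846 open 0.05277105325664113 f [ 0.239   0.3495 -1.5224]
cam [ 0.5217 -0.1139  0.2188]
block [(0.59, array([329.4, 285.3]), array([ 0.5207, -0.193 ]))]
```

View pics/w7.png

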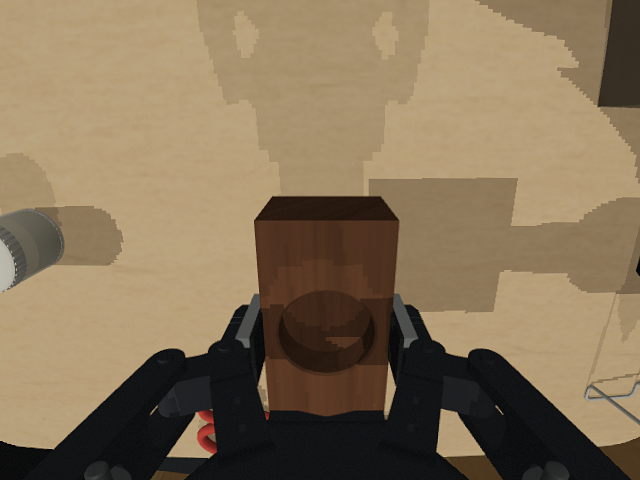

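The block is square between the pads, which grip the middle of its long sides. Its long axis follows the jaws and its near end is at (327,210). Carrying it high over the bystanders to above the board.

Emit:
move_arm:
  plan:
    - [0.045, 0, 0, 0.035, 0, 0, 0]
    - [0.045, 0, 0.01, 0.065, 0, 0, 0]
    - [0.045, 0.005, 0.04, 0.075, 0, 0, 0.03]
    - [0.045, 0.01, 0.08, 0.075, 0, 0, 0.066]
    - [0.045, 0.015, 0.12, 0.075, 0, 0, 0.066]
    - [0.045, 0.02, 0.16, 0.075, 0, 0, 0.066]
    - [0.045, 0.02, 0.2, 0.075, 0, 0, 0.066]
    - [0.045, 0.025, 0.24, 0.075, 0, 0, 0.066]
    - [0.045, 0.03, 0.28, 0.075, 0, 0, 0.066]
    - [0.045, 0.0315, 0.32, 0.075, 0, 0, 0.066]

```text
t: 14.37
ee_pos: [0.5529, 0.1241, 0.1706]
orientation: [1.174, 1.232, -1.176]
ft_force: [1.3, -0.5, -1.2]
opening: 0.0526
```

Emit:
move_arm:
  plan:
    - [0.045, 0, 0.03, 0, 0, 0, 0]
    - [0.045, 0, 0.055, 0, 0, 0, 0]
    - [0.045, 0, 0.075, 0, 0, 0, 0]
    - [0.045, 0, 0.08, 0, 0, 0, 0]
    - [0.045, 0, 0.08, 0, 0, 0, 0]
    - [0.045, 0, 0.08, 0, 0, 0, 0]
    - [0.045, 0, 0.08, 0, 0, 0, 0]
    - [0.045, 0, 0.08, 0, 0, 0, 0]
    - [0.045, 0, 0.08, 0, 0, 0, 0]
    - [0.045, 0, 0.08, 0, 0, 0, 0]

```text
t: 15.2
ee_pos: [0.5537, 0.2014, 0.1722]
orientation: [1.176, 1.23, -1.175]
ft_force: [-1.0, -0.3, -1.1]
opening: 0.0528
```

```bash
python3 - <<'E'
from look import *
look("w8",[(tip_of,"short_fence",.018),(tip_of,"long_fence",.018),(tip_of,"seat",.018)])
c=calibration("wrist");im=cv2.imread("pics/w8.png")[:,:,::-1];fences(c,im)
E
```

```text
t 15.2 pos [0.5537 0.2014 0.1722] jawyaw 2.6147939747716173 open 0.052787555124217636 f [-0.9892 -0.3009 -1.112 ]
cam [0.5497 0.2842 0.2967]
short_fence [(0.88, array([278. , 137.8]), array([0.5116, 0.2733]))]
long_fence []
seat [(0.75, array([336. , 206.7]), array([0.5612, 0.2188]))]
rect 804.8 223.7 size 73.8 156.8 dir 150.07
rect 595.6 255.5 size 19.2 67.5 dir 92.93
rect 511.0 276.5 size 130.4 17.7 dir 2.47
rect 668.6 313.4 size 53.1 26.3 dir 4.69
```

View pics/w8.png

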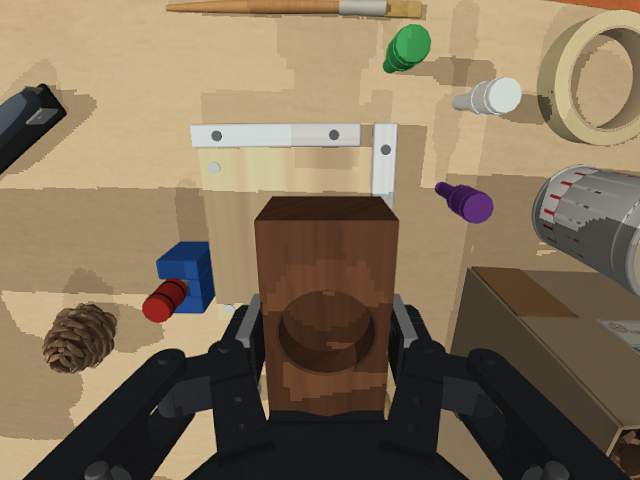

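View: the block is over the board, the fences are clear at (275,135) and (385,160), and the pin hangs in the bracket at (165,300). Lowering it with about 10 mm of gap to each fence.

Emit:
move_arm:
  plan:
    - [0.045, 0, 0, -0.03, 0, 0, 0]
    - [0.045, 0, 0, -0.06, 0, 0, 0]
    - [0.045, 0, 0, -0.085, 0, 0, 0]
    - [0.045, 0, 0, -0.1, 0, 0, 0]
    - [0.045, 0, 0, -0.107, 0, 0, 0]
    - [0.045, 0, 0, -0.111, 0, 0, 0]
    - [0.045, 0, 0, -0.113, 0, 0, 0]
    - [0.045, 0, 0, -0.113, 0, 0, 0]
    - [0.045, 0, 0, -0.113, 0, 0, 0]
    - [0.045, 0, 0, -0.113, 0, 0, 0]

```text
t: 16.23
ee_pos: [0.5544, 0.2025, 0.0607]
orientation: [1.176, 1.229, -1.172]
ft_force: [0.2, 0.5, -1.4]
opening: 0.0526
```

Emit:
move_arm:
  plan:
    - [0.045, 0, 0, -0.001, 0, 0, 0]
    - [0.045, 0, 0, -0.002, 0, 0, 0]
    - [0.045, 0, 0, -0.003, 0, 0, 0]
    - [0.045, 0, 0, -0.0035, 0, 0, 0]
    - [0.045, 0, 0, -0.0035, 0, 0, 0]
    - [0.045, 0, 0, -0.0035, 0, 0, 0]
    - [0.045, 0, 0, -0.0035, 0, 0, 0]
    - [0.045, 0, 0, -0.0035, 0, 0, 0]
    - [0.045, 0, 0, -0.0035, 0, 0, 0]
    - [0.045, 0, 0, -0.0035, 0, 0, 0]

```text
t: 17.07
ee_pos: [0.5538, 0.2024, 0.0568]
orientation: [1.175, 1.23, -1.174]
ft_force: [-2.3, -0.6, 6.3]
opening: 0.0526
```

```bash
python3 - <<'E'
from look import *
look("w9",[])
c=calibration("wrist");im=cv2.imread("pics/w9.png")[:,:,::-1];fences(c,im)
o=get_obs();print(o["torque"])
E
```

```text
t 17.0667 pos [0.5538 0.2024 0.0568] jawyaw 2.6929732738324943 open 0.0526440144692984 f [-2.3065 -0.62    6.3087]
cam [0.5496 0.2852 0.1813]
rect 595.7 237.4 size 19.9 102.9 dir 92.82
rect 511.3 276.1 size 129.6 17.6 dir 2.78
rect 660.7 308.1 size 51.5 26.7 dir 15.25
[-0.0923  0.3527 -0.0004]
```

View pics/w9.png

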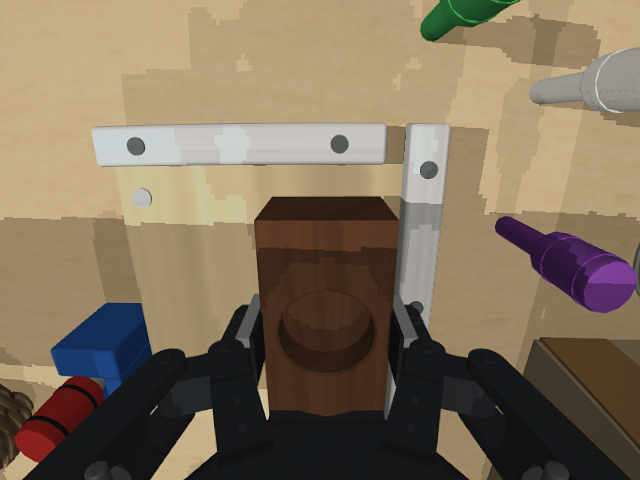

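Block is flat on the board (Fz about 7.8 N) with a gap to both fences. Sliding toward the corner.

Emit:
move_arm:
  plan:
    - [0.045, 0.001, 0.0013, 0.0005, 0, 0, 0]
    - [0.045, 0.002, 0.0026, 0.0005, 0, 0, 0]
    - [0.045, 0.003, 0.004, 0.0005, 0, 0, 0]
    - [0.045, 0.004, 0.0054, 0.0005, 0, 0, 0]
    - [0.045, 0.005, 0.0068, 0.0005, 0, 0, 0]
    - [0.045, 0.006, 0.0082, 0.0005, 0, 0, 0]
    - [0.045, 0.007, 0.0096, 0.0005, 0, 0, 0]
    - [0.045, 0.0075, 0.0104, 0.0005, 0, 0, 0]
    - [0.045, 0.0075, 0.0104, 0.0005, 0, 0, 0]
    - [0.045, 0.0075, 0.0104, 0.0005, 0, 0, 0]

```text
t: 17.95
ee_pos: [0.5614, 0.2119, 0.0568]
orientation: [1.174, 1.229, -1.175]
ft_force: [-1.9, -3.7, 5.1]
opening: 0.053
```

Emit:
move_arm:
  plan:
    - [0.045, 0.0005, 0, 0, 0, 0, 0]
    - [0.045, 0.001, 0, 0, 0, 0, 0]
    - [0.045, 0.0015, 0, 0, 0, 0, 0]
    - [0.045, 0.002, 0, 0, 0, 0, 0]
    - [0.045, 0.0025, 0, 0, 0, 0, 0]
    - [0.045, 0.0025, 0, 0, 0, 0, 0]
    - [0.045, 0.0025, 0, 0, 0, 0, 0]
    - [0.045, 0.0025, 0, 0, 0, 0, 0]
    - [0.045, 0.0025, 0, 0, 0, 0, 0]
    - [0.045, 0.0025, 0, 0, 0, 0, 0]

```text
t: 18.78
ee_pos: [0.5626, 0.2123, 0.0569]
orientation: [1.173, 1.232, -1.177]
ft_force: [-5.8, -2.6, 7.7]
opening: 0.0527
```

```bash
python3 - <<'E'
from look import *
look("w10",[]);print(get_obs()["torque"])
c=calibration("wrist");im=cv2.imread("pics/w10.png")[:,:,::-1];fences(c,im)
E
```

```text
t 18.7833 pos [0.5626 0.2123 0.0569] jawyaw 2.6891154028129223 open 0.0526786290378268 f [-5.7588 -2.6447  7.7111]
cam [0.5589 0.2953 0.1813]
[-0.3654  0.8806 -0.0217]
rect 595.8 250.0 size 19.4 79.0 dir 93.12
rect 511.5 276.6 size 129.7 18.1 dir 2.76
rect 667.9 306.9 size 60.9 30.9 dir 14.32
```

Emit:
move_arm:
  plan:
    - [0.045, 0, 0.001, 0, 0, 0, 0]
    - [0.045, 0, 0.002, 0, 0, 0, 0]
    - [0.045, 0, 0.003, 0, 0, 0, 0]
    - [0.045, -0.0001, 0.004, 0, 0, 0, 0]
    - [0.045, -0.0002, 0.005, 0, 0, 0, 0]
    - [0.045, -0.0002, 0.006, 0, 0, 0, 0]
    - [0.045, -0.0003, 0.007, 0, 0, 0, 0]
    - [0.045, -0.0003, 0.007, 0, 0, 0, 0]
    - [0.045, -0.0003, 0.007, 0, 0, 0, 0]
    - [0.045, -0.0003, 0.007, 0, 0, 0, 0]

```text
t: 19.67
ee_pos: [0.5628, 0.2167, 0.0569]
orientation: [1.17, 1.228, -1.179]
ft_force: [-4.4, -9.3, 7.8]
opening: 0.0527
```

Emit:
move_arm:
  plan:
    - [0.045, 0, 0.0005, 0, 0, 0, 0]
    - [0.045, 0, 0.001, 0, 0, 0, 0]
    - [0.045, 0, 0.0015, 0, 0, 0, 0]
    - [0.045, 0, 0.002, 0, 0, 0, 0]
    - [0.045, 0, 0.0025, 0, 0, 0, 0]
    - [0.045, 0, 0.003, 0, 0, 0, 0]
    - [0.045, 0, 0.003, 0, 0, 0, 0]
    - [0.045, 0, 0.003, 0, 0, 0, 0]
    - [0.045, 0, 0.003, 0, 0, 0, 0]
    - [0.045, 0, 0.003, 0, 0, 0, 0]

```text
t: 20.5
ee_pos: [0.5627, 0.2193, 0.057]
orientation: [1.169, 1.227, -1.179]
ft_force: [-5.1, -10.5, 8.7]
opening: 0.0524
```

```bash
python3 - <<'E'
from look import *
look("w11",[]);print(get_obs()["torque"])
c=calibration("wrist");im=cv2.imread("pics/w11.png")[:,:,::-1];fences(c,im)
E
```

```text
t 20.5 pos [0.5627 0.2193 0.057 ] jawyaw 2.6514891082207512 open 0.05241815705566675 f [ -5.1387 -10.4609   8.6731]
cam [0.559  0.303  0.1809]
[-1.4158  0.8126 -0.0164]
rect 511.5 277.0 size 129.7 18.6 dir 2.81
rect 595.4 253.8 size 19.3 73.1 dir 92.86
rect 669.9 306.5 size 64.7 31.3 dir 9.64
```

View pics/w11.png

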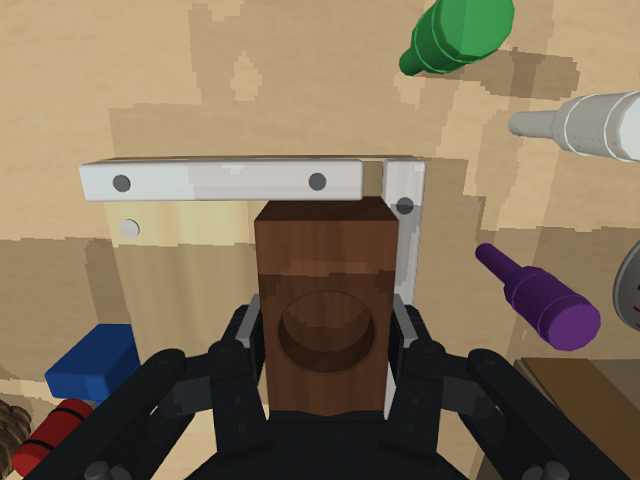

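The block's end is at the short fence in the picture (row ~200), but the y force still looks like sliding friction. Pushing on.

Emit:
move_arm:
  plan:
    - [0.045, 0, 0.0005, 0, 0, 0, 0]
    - [0.045, 0, 0.001, 0, 0, 0, 0]
    - [0.045, 0, 0.0015, 0, 0, 0, 0]
    - [0.045, 0, 0.002, 0, 0, 0, 0]
    - [0.045, 0, 0.0025, 0, 0, 0, 0]
    - [0.045, 0, 0.003, 0, 0, 0, 0]
    - [0.045, 0, 0.003, 0, 0, 0, 0]
    - [0.045, 0, 0.003, 0, 0, 0, 0]
    - [0.045, 0, 0.003, 0, 0, 0, 0]
    - [0.045, 0, 0.003, 0, 0, 0, 0]

```text
t: 21.38
ee_pos: [0.5628, 0.22, 0.0571]
orientation: [1.166, 1.224, -1.182]
ft_force: [-5.9, -16.1, 10.9]
opening: 0.0528
```

Emit:
move_arm:
  plan:
    - [0.045, 0.001, 0, 0, 0, 0, 0]
    - [0.045, 0.002, 0, 0, 0, 0, 0]
    - [0.045, 0.003, 0, 0, 0, 0, 0]
    - [0.045, 0.003, 0.001, 0, 0, 0, 0]
    - [0.045, 0.003, 0.001, 0, 0, 0, 0]
    - [0.045, 0.003, 0.001, 0, 0, 0, 0]
    - [0.045, 0.003, 0.001, 0, 0, 0, 0]
    - [0.045, 0.003, 0.001, 0, 0, 0, 0]
    - [0.045, 0.003, 0.001, 0, 0, 0, 0]
    - [0.045, 0.003, 0.001, 0, 0, 0, 0]

```text
t: 22.22
ee_pos: [0.563, 0.22, 0.0572]
orientation: [1.161, 1.228, -1.188]
ft_force: [-14.8, -18.5, 17.1]
opening: 0.0528
```

```bash
python3 - <<'E'
from look import *
look("w12",[]);o=get_obs();print(o["torque"]);print(R.from_rotvec(o["orientation"]).as_matrix())
c=calibration("wrist");im=cv2.imread("pics/w12.png")[:,:,::-1];fences(c,im)
s=camera("side");cs=calibration("side");save("s12",s)
from h import *
# overlay predicted block edges in corner
def J(x,y,z):
    a=np.radians(2.72);return [.5288+np.cos(a)*x/1e3-np.sin(a)*y/1e3,.196+np.sin(a)*x/1e3+np.cos(a)*y/1e3,z/1e3]
v=s.copy()
a=cv2.resize(s[250:360,230:340],(500,500),interpolation=cv2.INTER_CUBIC)
b=cv2.resize(im[140:440,220:460],(300,375));b=np.vstack([b,np.zeros((125,300,3),np.uint8)])
save("m12",np.hstack([a,b]))
E
```

```text
t 22.2167 pos [0.563  0.22   0.0572] jawyaw 2.6411300199012238 open 0.0527974252873605 f [-14.7704 -18.5102  17.0922]
cam [0.5602 0.3046 0.1806]
[-2.8309  2.0304  0.1801]
[[-0.009   0.9989  0.0463]
 [-0.0136  0.0461 -0.9988]
 [-0.9999 -0.0096  0.0132]]
rect 595.5 254.0 size 19.2 72.3 dir 92.85
rect 511.5 277.0 size 129.7 18.6 dir 2.75
rect 669.6 306.3 size 63.8 31.1 dir 9.12
```

View pics/m12.png

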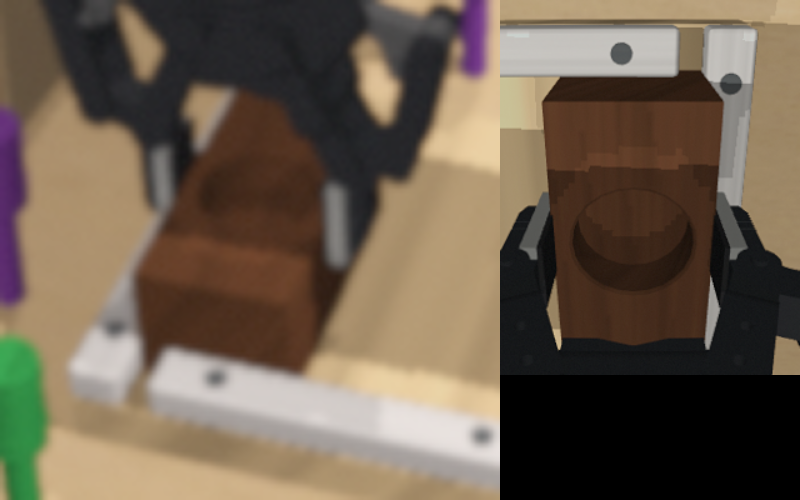

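Both fences bear: the forces are -15 N in x and -18 N in y, and the pictures show both contacts. However, the tool has tilted about 0.8°, which could lift the block's far end, so I'm turning it back to vertical under load.

Emit:
move_arm:
  plan:
    - [0.045, 0, 0, 0, 0.003, -0.002, 0]
    - [0.045, 0, 0, 0, 0.006, -0.004, 0]
    - [0.045, 0, 0, 0, 0.009, -0.006, 0.001]
    - [0.045, 0, 0, 0, 0.012, -0.008, 0.001]
    - [0.045, 0, 0, 0, 0.015, -0.01, 0.001]
    - [0.045, 0, 0, 0, 0.015, -0.01, 0.001]
    - [0.045, 0, 0, 0, 0.015, -0.01, 0.001]
    - [0.045, 0, 0, 0, 0.015, -0.01, 0.001]
    - [0.045, 0, 0, 0, 0.015, -0.01, 0.001]
    - [0.045, 0, 0, 0, 0.015, -0.01, 0.001]

```text
t: 23.15
ee_pos: [0.5627, 0.2198, 0.0568]
orientation: [1.175, 1.232, -1.174]
ft_force: [-13.8, -19.1, 15.2]
opening: 0.0528
```

```bash
python3 - <<'E'
from look import *
look("w13",[]);o=get_obs();print(o["torque"]);print(R.from_rotvec(o["orientation"]).as_matrix()[:,0])
c=calibration("wrist");im=cv2.imread("pics/w13.png")[:,:,::-1];fences(c,im)
E
```

```text
t 23.15 pos [0.5627 0.2198 0.0568] jawyaw 2.7025707366730565 open 0.05283936071315017 f [-13.7902 -19.1101  15.2355]
cam [0.5587 0.3026 0.1814]
[-3.041   2.3047  0.1077]
[-0.      0.0007 -1.    ]
rect 595.5 254.1 size 19.3 72.2 dir 93.14
rect 511.4 277.0 size 129.8 18.7 dir 2.82
rect 670.2 306.4 size 65.3 31.4 dir 10.26
```

```bash
python3 - <<'E'
from look import *
g=lambda n:cv2.cvtColor(cv2.imread(f"pics/{n}.png"),cv2.COLOR_BGR2GRAY).astype(np.float32)
ref=g("w7")
for n in("w9","w11","w12","w13"):
    im=g(n);e=[]
    for c in(280,327,370):  # front top edge row: strongest gradient in rows 205-235
        d=cv2.GaussianBlur(im,(5,5),1)[205:235,c];e.append(205+int(np.argmax(np.diff(d))))
    b=[]
    for r in (230,):
        d=cv2.GaussianBlur(im,(5,5),1)[r];b+=[245+int(np.argmax(np.abs(np.diff(d[245:270])))),385+int(np.argmax(np.abs(np.diff(d[385:410]))))]
    print(n,e,b)
s=camera("side");o=get_obs();print(o["ft_force"],o["ee_pos"],o["opening"])
im=cv2.imread("pics/w13.png")[:,:,::-1]
save("m13",np.hstack([cv2.resize(s[260:350,230:410],(800,400),interpolation=cv2.INTER_CUBIC)]))
E
```

```text
w9 [219, 220, 220] [254, 403]
w11 [220, 220, 220] [253, 398]
w12 [220, 220, 220] [253, 398]
w13 [220, 220, 220] [253, 397]
[-14.6987 -19.1161  16.7894] [0.5627 0.2198 0.0568] 0.05268248687501818
```

View pics/m13.png

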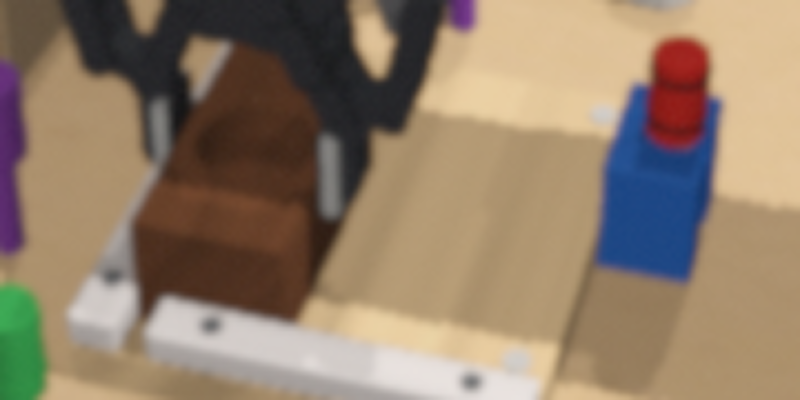

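The block hasn't slipped in the jaws and the tool is vertical, so it lies flat. It touches both fences, and the pin is parked upright. A little more x pressure, then one check.

Emit:
move_arm:
  plan:
    - [0.045, 0.001, 0, 0, 0, -0.001, 0]
    - [0.045, 0.002, 0, 0, 0, -0.002, 0]
    - [0.045, 0.003, 0.001, 0, 0.001, -0.003, 0]
    - [0.045, 0.003, 0.001, 0, 0.001, -0.003, 0]
    - [0.045, 0.003, 0.001, 0, 0.001, -0.003, 0]
    - [0.045, 0.003, 0.001, 0, 0.001, -0.003, 0]
    - [0.045, 0.003, 0.001, 0, 0.001, -0.003, 0]
    - [0.045, 0.003, 0.001, 0, 0.001, -0.003, 0]
    - [0.045, 0.003, 0.001, 0, 0.001, -0.003, 0]
    - [0.045, 0.003, 0.001, 0, 0.001, -0.003, 0]

```text
t: 24.08
ee_pos: [0.5629, 0.2198, 0.0568]
orientation: [1.172, 1.233, -1.178]
ft_force: [-23.1, -22.5, 22.2]
opening: 0.0529
```

```bash
python3 - <<'E'
from look import *
look("w14",[]);o=get_obs();print(o["torque"]);print(R.from_rotvec(o["orientation"]).as_matrix()[:,0])
E
```

```text
t 24.0833 pos [0.5629 0.2198 0.0568] jawyaw 2.7080825609960413 open 0.05292005616377004 f [-23.0762 -22.4733  22.2452]
cam [0.5593 0.3028 0.1813]
[-3.489   3.3475  0.0308]
[-0.0038 -0.0009 -1.    ]
```

Emit:
move_arm:
  plan:
    - [0.045, 0, 0, 0, 0, -0.002, 0]
    - [0.045, 0, 0, 0, 0.001, -0.004, 0]
    - [0.045, 0, 0, 0, 0.001, -0.004, 0]
    - [0.045, 0, 0, 0, 0.001, -0.004, 0]
    - [0.045, 0, 0, 0, 0.001, -0.004, 0]
    - [0.045, 0, 0, 0, 0.001, -0.004, 0]
    - [0.045, 0, 0, 0, 0.001, -0.004, 0]
    - [0.045, 0, 0, 0, 0.001, -0.004, 0]
    - [0.045, 0, 0, 0, 0.001, -0.004, 0]
    - [0.045, 0, 0, 0, 0.001, -0.004, 0]

```text
t: 24.97
ee_pos: [0.5628, 0.2198, 0.0568]
orientation: [1.174, 1.232, -1.174]
ft_force: [-21.8, -21.9, 23.3]
opening: 0.0529
```

```bash
python3 - <<'E'
from look import *
o=get_obs();print(o["t"],o["ee_pos"],o["ft_force"],o["opening"],R.from_rotvec(o["orientation"]).as_matrix()[:,0])
f=o["ft_force"]
if f[0]<-10 and f[1]<-10: print(finish_job())
E
```

```text
24.9667 [0.5628 0.2198 0.0568] [-21.7883 -21.9014  23.2708] 0.05292162625336035 [-0.0004  0.0001 -1.    ]
the job is handed in; nothing more can be done
None
```

The job is handed in at 25.0 s of the 72 s allowed. The red pin hangs in the bracket's notch, and the arm is still holding the block in the corner against both fences.

- **Pin:** I drew it straight up out of the bore, lowered it into the notch with no side force and let go. The last side picture shows it upright, with its handle on the bracket's top.
- **Block:** I set it on the board and pushed it against both fences. In the last reading both fences pushed back with about 22 N, part of it friction on the board. The tool was vertical to within 0.03°, and the grip still closed on the block (opening 53 mm). The block's position matched the seat to within about 0.3 mm.
- **Tea light and walnut:** I never touched either, but I did not look at them again at the end.
- **What disagreed:** One early measurement, taken while the arm was still moving, was 3–4 mm off in y. I repeated it with the arm at rest. The first firm push also tilted the tool about 0.8°. I turned it back to vertical under load, and the pictures showed the block had not slipped in the jaws.

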